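# Lay the fork in the lower tier of the cutlery tray

## Task

Lift the hinged divider flap of the wooden cutlery tray by its knob and fold it right back until it rests open. Then lay the fork from the worktop flat on the floor of the lower tier that the flap was covering, and leave the flap open for the rest of the cutlery. Do not disturb the garlic or the lemon.

Things in the scene. Friction and masses are not known exactly. Their poses are not given: they have to be found in the camera images.
- tray: Fixed wooden cutlery tray, its x (long side) pointing roughly away from the robot, y left, z up. Origin on its underside. Outside 242 mm in x, y from -133 to +126 mm, 60 mm high; walls and floor 6 mm. A 44 mm high middle wall at y = 0 carries the hinge. Left half (+y): fixed shallow tray, floor at z = 30 mm. Right half (-y): the lower tier, covered at first by the flap.
- flap (a joint): Divider flap, 222 x 118 x 6 mm wood, 0.15 kg. 0 rad = closed, level inside the rim, upper face at z = 53 mm. Hinge axis along tray x through tray y = 0, z = 50 mm; free edge at -y, opens up and over towards +y to a stop at 2.5 rad, leaning over the left half. Damped, no spring: let go below about 1.1 rad it falls shut, beyond about 1.6 rad it falls open to the stop.
- flap_knob (a point): Centre of the steel ball knob (24 mm) on a 10 mm stem on the flap, moving with it: 105 mm from the hinge line along the flap, 35 mm above the flap's upper face (38 mm above its mid-plane, which holds the hinge axis). Closed: at tray (-30, -105, 88) mm. Held by its sides along the hinge direction, the ball can turn between the fingers as the flap swings.
- lower_tier (a point): Centre of the floor of the lower tier (tray frame 0, -65, 6 mm); axes as the tray's. The lower tier is 230 mm long (x) and 124 mm wide (y) inside; its outer walls rise 54 mm above this point.
- fork: Plain steel table fork lying alone on the worktop to the right of the tray, 193 mm long along its own x, up to 26 mm wide, 15 mm high, about 40 g. Origin under its middle, on its underside; z up. (Other forks on the draining board of the sink are not part of the job.)
- garlic: Garlic bulb, 60 mm wide and 59 mm high, on the worktop to the right of the fork. Origin under its middle. Bystander.
- lemon: Lemon, 78 x 55 x 56 mm, on the worktop to the right of the garlic. Origin under its middle. Bystander.

How it is judged:
On the way:
1. the flap is folded back to its stop while the fork is still down on the worktop (value of joint flap above 2.3 rad and height (world z) of fork below 0.05 m), for 0.2 s.
At the end, for the whole second after the job is handed in: The flap is open at its stop (beyond 2.3 rad) and the fork lies at rest, flat (within 0.2 rad), on the floor of the lower tier (its underside within 12 mm of the floor, its middle within 30 mm lengthwise and 60 mm sideways of the tier's middle) (value of joint flap above 2.3 rad and z of fork in the frame of lower_tier between -0.005 and 0.012 m and x of fork in the frame of lower_tier between -0.03 and 0.03 m and y of fork in the frame of lower_tier between -0.06 and 0.06 m and angle between fork's own z axis and vertical below 0.2 rad and linear speed of fork below 0.02 m/s); the robot touches nothing.
It fails at once if the garlic is pushed more than 30 mm (distance of garlic from where it was at the start of the episode above 0.03 m).
It fails at once if the lemon is pushed more than 30 mm (distance of lemon from where it was at the start of the episode above 0.03 m).
It also fails if it takes over 51 s, if anything falls off the work surface, if the arm or the gripper's body presses on something with over 40 N, if the wrist force passes 120 N, or if a joint passes its speed limit or range.

## Robot

A 6-joint arm with a two-finger parallel gripper is mounted at the origin on a cart in front of the work surface, level with it; the furniture and walls round the work are solid. World frame = base frame: x ahead of the robot, y to its left, z up, the work surface at z = 0. Lengths are in m, angles in rad, forces in N, time in s.
With the tool pointing down it reaches from about 0.35 to 0.975 m from the base axis. Payload 4.9 kg.
Tool frame: the origin (TCP) lies midway between the tips of the shut fingers; the grasp point (between the pads) lies 19 mm behind it; z points along the fingers, y is the direction in which the jaws open and shut (so a half turn about z gives the same grasp; the last joint's range is limited). The gripper opens to 85 mm and grips with 20 to 120 N. Pads are 22 mm wide; open, the fingers measure 114 mm over their backs; the gripper's body (76 mm by 85 mm) begins 54 mm behind the grasp point. The pads swing forward as they close: fully open they stand 13 mm farther back than shut.
Start: joints at [1.074, 0.053, 1.613, -0, 1.476, -0.119], TCP at [0.231, 0.581, 0.231] pointing down, gripper open.
Joint ranges: [-3.01, 3.01], [-1.01, 2.22], [0.06, 2.58], [-1.02, 4.17], [0.09, 2.62], [-3.14, 3.14]. Speed limits (rad/s): [2.57, 2.57, 3.14, 3.14, 3.14, 3.14].

## Interface

Orientations are given as a rotation vector (axis times angle).
In Python, from station import ctrl gives the robot as it stands.
- The arm moves only by the tool drive_tool, never from a script. Its argument "moves" is one flat list of numbers, 7 for each row, row after row: the turn, a rotation vector about the world's x, y, z in degrees, then the shift along the world's x, y, z in m, then the closure, from 0 (fully open) to 1 (shut). A call has exactly 5 rows; each row shifts and turns the commanded pose from where the row before left it; what a row does not reach is not made up. A row lasts 1/8 s, in which the tool goes at most 62.5 mm and 10.7 degrees, less where a joint would pass 70% of its speed; a pose out of reach is approached as far as the arm can. A call is refused whole if a number of a shift passes 0.0625 or a number of a turn 10.7, either way. A call with a gripper value outside its range is refused whole. The fingers move at their own pace and stop on an object; "newtons" is the grip in N (left out, the last holds). Time passes only in rows, so rows that do not move let the fingers close, or fill a call up. It gives the time, the measured TCP pose, the force and the opening at its end, in the units of the state.
- ctrl.get_obs(): the state, without advancing time (a new reading comes with each control period).
- ctrl.get_image(name): name is "scene" or "top" or "wrist"; returns the picture (480x640x3 uint8, red, green, blue); there is no depth.
- ctrl.get_calibration(name): a dict with "fx", "fy", "cx", "cy" (pixels), "rvec" (rotation vector, rad) and "tvec" (3), from world to camera coordinates, as OpenCV has them; the wrist camera has in their place "T_tool_cam" (4x4, takes a point from camera to tool coordinates, whose origin is the TCP and whose axes are the flange's). Camera axes: x right, y down, z forward; pixel columns grow to the right and rows downward; lengths in m; the calibration is good to about 2 mm. A picture is of the moment at which its call begins: read the wrist's pose just before it. get_calibration takes no time and is no camera call.
- ctrl.finish_job(): hands the job in, once; it reports no verdict.
The state is a dict: "t": time; "q": joint angles; "dq": joint speeds; "effort": joint torques, N m; "tool_pos": TCP position; "tool_rot": TCP orientation; "contact_force": force on the tool from outside, world axes, zero at the start; "wrist_torque": the same for the moment, N m; "opening": finger opening in m.
Only numpy, scipy, OpenCV 4.12 (cv2) and the standard library are available. Lean on these libraries where they do the work, as an engineer would, in place of code of your own. Each camera call takes 0.05 s, during which the arm holds its last target.

## Working session

There is one attempt and no reset: what is moved stays moved. The work goes in short steps, Python scripts to look and compute and a tool call to move; the robot and the scene stay as the last step left them, time stands still between calls to the robot, and variables do not carry over. Pictures are saved under pics/ and viewed, and the job is handed in when it is done.

Besides the shell and the picture viewer there is one more tool, called after "Request:" by a JSON object that holds its "fn" and its "kwargs". drive_tool: Moves the arm, as the interface text tells. Its arguments: {"type":"object","properties":{"moves":{"type":"array","items":{"type":"number"}},"newtons":{"type":"number"}},"required":["moves"]}

```bash
mkdir -p pics; ls; python3 - <<'E'
from station import ctrl
import cv2
o=ctrl.get_obs();print(o)
for n in("scene","top"):
    cv2.imwrite(f"pics/{n}0.png",ctrl.get_image(n)[:,:,::-1]);print(n,ctrl.get_calibration(n))
print(ctrl.get_calibration("wrist"))
E
```

```text
pics
{'t': 0.0, 'q': array([ 1.07395158e+00,  5.33678264e-02,  1.61430501e+00, -1.29941360e-05,
        1.47600032e+00, -1.19005835e-01]), 'dq': array([-1.73605939e-03, -1.47154523e-03,  5.52073302e-04,  1.59591633e-05,
        6.95135061e-04, -3.47306148e-04]), 'effort': array([-5.91142343e-04, -3.93694675e+01, -3.70169413e+01, -2.18450882e-04,
        7.23719801e-03, -6.92221278e-06]), 'tool_pos': array([0.23027515, 0.58035615, 0.23004965]), 'tool_rot': array([-0.58986551, -3.08508821,  0.00311987]), 'contact_force': array([-0.1188343 , -0.09399966,  0.333525  ]), 'wrist_torque': array([-0.0115159 ,  0.021595  ,  0.02341178]), 'opening': 0.08506038048010854}
scene {'fx': 507.82516627079036, 'fy': 507.82516627079036, 'cx': 318.5036717567084, 'cy': 233.9736262682069, 'rvec': array([ 2.01607801, -0.75280832,  0.43630279]), 'tvec': array([-0.44930634,  0.26479815,  0.78761881])}
top {'fx': 535.8052842842699, 'fy': 535.8052842842699, 'cx': 313.6647161565368, 'cy': 236.9045813440186, 'rvec': array([ 2.18921147, -2.17948029,  0.11695963]), 'tvec': array([-0.06650038,  0.54109757,  1.25645801])}
{'fx': 339.0554559661516, 'fy': 339.0554559661516, 'cx': 319.2931305624755, 'cy': 246.85520292329076, 'T_tool_cam': array([[ 7.42071219e-05, -9.51444356e-01, -3.07820778e-01,
         7.94419118e-02],
       [ 9.99999996e-01,  5.46954073e-05,  7.20142583e-05,
         7.99318251e-04],
       [-5.16811767e-05, -3.07820783e-01,  9.51444356e-01,
        -1.43213749e-01],
       [ 0.00000000e+00,  0.00000000e+00,  0.00000000e+00,
         1.00000000e+00]])}
```

View pics/scene0.png

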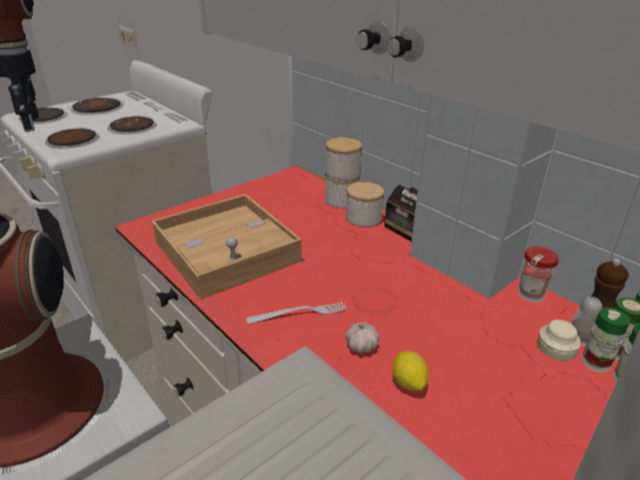

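View pics/top0.png

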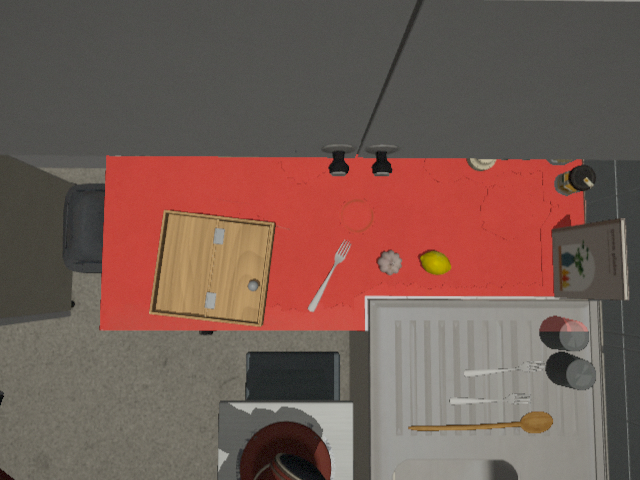

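The top view shows the tray with rim corners near (166,211), (275,222), (263,326) and (151,314). The knob is near (253,285), the fork runs from (311,308) to (347,243), the garlic is at (390,262) and the lemon at (435,263).

```bash
cat > h.py <<'E'
import cv2,numpy as np
from station import ctrl
from scipy.spatial.transform import Rotation as R
def cam(n):
    c=ctrl.get_calibration(n);K=np.array([[c['fx'],0,c['cx']],[0,c['fy'],c['cy']],[0,0,1]])
    if n=='wrist':
        o=ctrl.get_obs();T=np.eye(4);T[:3,:3]=R.from_rotvec(o['tool_rot']).as_matrix();T[:3,3]=o['tool_pos']
        T=T@c['T_tool_cam'];return K,T[:3,:3].T,-T[:3,:3].T@T[:3,3]
    return K,R.from_rotvec(c['rvec']).as_matrix(),np.array(c['tvec'])
def ray(C,uv):
    K,Rm,t=C;d=Rm.T@np.linalg.solve(K,[uv[0],uv[1],1]);return -Rm.T@t,d
def onz(C,uv,z):
    o,d=ray(C,uv);return o+d*(z-o[2])/d[2]
def proj(C,p):
    K,Rm,t=C;q=K@(Rm@np.asarray(p)+t);return q[:2]/q[2]
def tri(A,B):
    o1,d1=A;o2,d2=B;s=np.linalg.lstsq(np.c_[d1,-d2],o2-o1,rcond=None)[0]
    p,q=o1+s[0]*d1,o2+s[1]*d2;return (p+q)/2,np.linalg.norm(p-q)
E
python3 - <<'E'
from h import *
T=cam('top');S=cam('scene')
print('cam',ray(T,(0,0))[0],ray(S,(0,0))[0])
im=cv2.imread('pics/top0.png');hsv=cv2.cvtColor(im,cv2.COLOR_BGR2HSV)
# tray: brownish within region
m=cv2.inRange(hsv,(8,40,30),(28,255,255));m[:,:140]=0;m[:,290:]=0;m[:200]=0;m[332:]=0
m=cv2.morphologyEx(m,cv2.MORPH_CLOSE,np.ones((9,9)))
c=max(cv2.findContours(m,0,1)[0],key=cv2.contourArea)
h=cv2.convexHull(c);r=cv2.approxPolyDP(h,6,True)[:,0];print(r)
for p in r: print(p,onz(T,p,.06).round(4),proj(S,onz(T,p,.06)))
print('box',cv2.minAreaRect(c))
def thing(m,z,nm):
    c=max(cv2.findContours(m,0,1)[0],key=cv2.contourArea);a=cv2.minAreaRect(c)
    b=cv2.boxPoints(a);print(nm,a,onz(T,a[0],z).round(4),[onz(T,q,z).round(4)[:2] for q in b]);return c
g=cv2.inRange(hsv,(0,0,110),(180,90,255))
def roi(x0,x1,y0,y1,m):
    k=np.zeros_like(m);k[y0:y1,x0:x1]=m[y0:y1,x0:x1];return k
c=thing(roi(300,360,235,318,g),.005,'fork')
thing(roi(370,410,245,280,g),.03,'garlic')
thing(cv2.inRange(hsv,(20,100,80),(35,255,255)),.028,'lemon')
print('knob',tri(ray(T,(253.5,284.5)),ray(S,(232,242))))
for im_,n,(a,b,x,y) in((im,'t',(150,410,200,335)),(cv2.imread('pics/scene0.png'),'s',(150,350,190,330))):
    cv2.imwrite(f'pics/z{n}.png',cv2.resize(im_[x:y,a:b],None,fx=3,fy=3,interpolation=2))
E
```

```text
cam [ 0.42741861 -0.04134718  1.30057655] [-0.01980316 -0.69236062  0.64232565]
[[164 210]
 [274 223]
 [260 326]
 [149 313]]
[164 210] [0.5992 0.2846 0.06  ] [244.37761676 193.31859211]
[274 223] [0.5702 0.029  0.06  ] [300.25750083 238.34427286]
[260 326] [0.333  0.0585 0.06  ] [195.92924013 274.18700078]
[149 313] [0.3618 0.3119 0.06  ] [150.94532033 219.53423602]
box ((211.86373901367188, 267.92474365234375), (115.20767211914062, 105.68266296386719), 6.745580196380615)
fork ((329.0311279296875, 276.515869140625), (9.852375030517578, 78.73165130615234), 27.012666702270508) [ 0.4474 -0.1019  0.005 ] [array([ 0.3686, -0.0485]), array([ 0.5379, -0.1346]), array([ 0.5271, -0.1559]), array([ 0.358 , -0.0696])]
garlic ((390.230712890625, 262.65380859375), (21.63330841064453, 23.02005958557129), 33.6900634765625) [ 0.4804 -0.2463  0.03  ] [array([ 0.4718, -0.2095]), array([ 0.5175, -0.2403]), array([ 0.4891, -0.283 ]), array([ 0.4435, -0.2521])]
lemon ((435.2000427246094, 262.3999938964844), (25.93838882446289, 25.043960571289062), 63.43495178222656) [ 0.4816 -0.3541  0.028 ] [array([ 0.4957, -0.3136]), array([ 0.5228, -0.3678]), array([ 0.4675, -0.3946]), array([ 0.4406, -0.3405])]
knob (array([0.42722926, 0.07216981, 0.08847298]), np.float64(0.0006528006113504372))
```

View pics/zt.png

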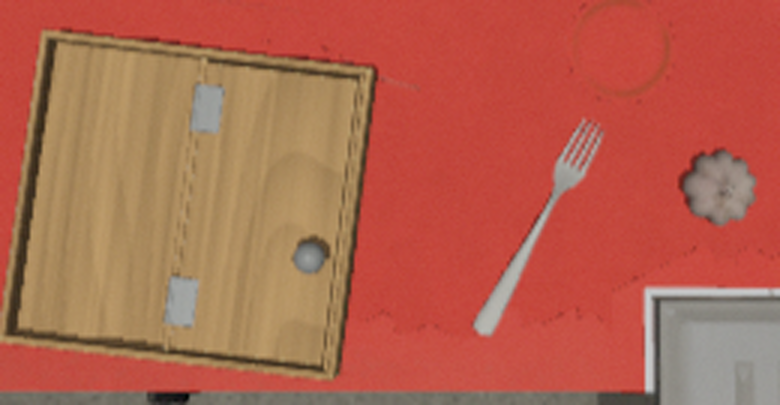

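View pics/zs.png

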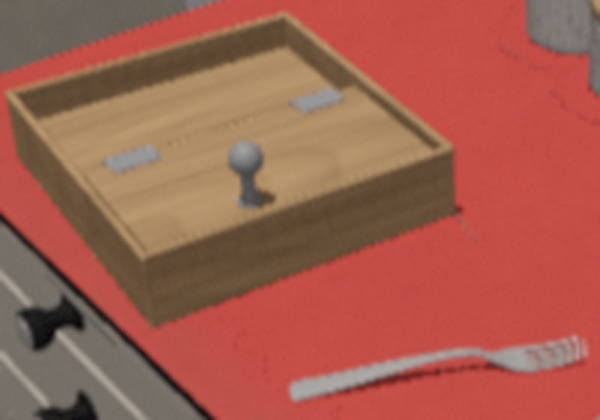

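The knob measures (0.427, 0.072, 0.088), and its height agrees with the given 88 mm. The tray yaw is about -6.8°, and its outside size agrees. I'll go above the knob with the jaws along tray x.

Request:
{"fn": "drive_tool", "kwargs": {"moves": [0,0,-7.5,0.02,-0.051,0,0,0,0,-7.5,0.02,-0.051,0,0,0,0,-7.5,0.02,-0.051,0,0,0,0,-7.5,0.02,-0.051,0,0,0,0,-7.5,0.02,-0.051,-0.01,0], "newtons": 30}}

```text
t: 0.72
tool_pos: [0.3311, 0.3245, 0.2217]
tool_rot: [1.555, 2.729, 0.002]
contact_force: [0.9, -0.1, 0.8]
opening: 0.0853
```

Request:
{"fn": "drive_tool", "kwargs": {"moves": [0,0,-7.5,0.02,-0.051,-0.01,0,0,0,-7.5,0.02,-0.051,-0.01,0,0,0,-7.5,0.02,-0.051,-0.01,0,0,0,-7.5,0.02,-0.051,-0.01,0,0,0,-7.6,0.017,-0.049,0,0]}}

```text
t: 1.35
tool_pos: [0.427, 0.0711, 0.1799]
tool_rot: [-2.352, -2.08, 0.002]
contact_force: [-0.2, 0.0, -0.5]
opening: 0.0855
```

```bash
python3 - <<'E'
from h import *
o=ctrl.get_obs();print(o['t'],o['tool_pos'],o['q'],o['dq'].round(2),R.from_rotvec(o['tool_rot']).as_matrix().round(3))
W=cam('wrist');i=ctrl.get_image('wrist');cv2.imwrite('pics/w1.png',i[:,:,::-1])
print(proj(W,(.4272,.0722,.0885)))
g=cv2.cvtColor(i,cv2.COLOR_RGB2GRAY)
E
```

```text
1.35 [0.42701484 0.07108039 0.17991517] [-7.34801572e-03 -4.00138764e-01  2.09645817e+00  5.82394785e-05
  1.44719440e+00  1.15145704e-01] [-0.94  0.13 -0.11  0.01 -0.04  0.12] [[ 0.122  0.993 -0.002]
 [ 0.993 -0.122  0.   ]
 [-0.    -0.002 -1.   ]]
[320.04591595 250.4655661 ]
```

View pics/w1.png

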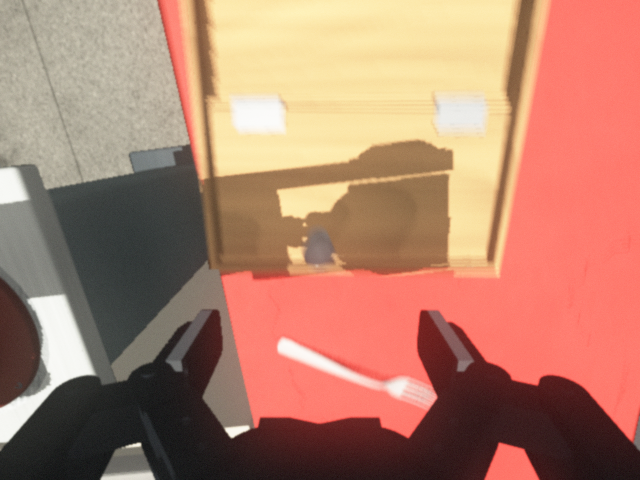

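The wrist view shows the knob at (319,247) against a prediction of (320,250), so the position holds. Descend and grip.

Request:
{"fn": "drive_tool", "kwargs": {"moves": [0,0,0,0,0.001,-0.05,0,0,0,0,0,0,-0.04,0,0,0,0,0,0,-0.02,0,0,0,0,0,0,0,0.6,0,0,0,0,0,0,1], "newtons": 30}}

```text
t: 2.02
tool_pos: [0.4282, 0.0741, 0.0723]
tool_rot: [2.347, 2.087, 0.002]
contact_force: [1.0, 0.4, 0.1]
opening: 0.0513
```

Request:
{"fn": "drive_tool", "kwargs": {"moves": [0,0,0,0,0,0,1,0,0,0,0,0,0,1,0,0,0,0,0,0,1,0,0,0,0,0,0,1,0,0,0,0,0,0,1]}}

```text
t: 2.65
tool_pos: [0.4251, 0.0744, 0.0725]
tool_rot: [-2.344, -2.084, 0.008]
contact_force: [-14.0, 0.6, 12.7]
opening: 0.0218
```

The ball is held with an opening of 21.8 mm. Next I'll work out the arc.

```bash
python3 - <<'E'
import numpy as np
th=np.radians(6.8);r=.1117;a0=np.radians(160.1);d=.0155
def P(f,t):
    a=a0-np.radians(f);t=np.radians(t);return np.array([r*np.cos(a)-d*np.sin(t),r*np.sin(a)-d*np.cos(t)])
for k in range(1,17):
    D=P(7*k,2.8*k)-P(7*k-7,2.8*k-2.8)
    print(k,7*k,(D[0]*np.sin(th)).round(4),(D[0]*np.cos(th)).round(4),D[1].round(4))
print('rot',-2.8*np.cos(th),2.8*np.sin(th))
E
```

```text
1 7 0.0006 0.0046 0.0125
2 14 0.0007 0.0061 0.0118
3 21 0.0009 0.0075 0.0109
4 28 0.001 0.0087 0.0099
5 35 0.0012 0.0098 0.0087
6 42 0.0013 0.0108 0.0073
7 49 0.0014 0.0116 0.0059
8 56 0.0015 0.0122 0.0044
9 63 0.0015 0.0126 0.0028
10 70 0.0015 0.0128 0.0012
11 77 0.0015 0.0129 -0.0004
12 84 0.0015 0.0127 -0.0021
13 91 0.0015 0.0123 -0.0036
14 98 0.0014 0.0117 -0.0052
15 105 0.0013 0.011 -0.0066
16 112 0.0012 0.0101 -0.008
rot -2.7803034226983034 0.3315311112582026
```

Request:
{"fn": "drive_tool", "kwargs": {"moves": [-2.8,0.33,0,-0.0015,0.0046,0.0125,1,-2.8,0.33,0,0.0007,0.0061,0.0118,1,-2.8,0.33,0,0.0009,0.0075,0.0109,1,-2.8,0.33,0,0.001,0.0087,0.0099,1,-2.8,0.33,0,0.0012,0.0098,0.0087,1]}}

```text
t: 3.28
tool_pos: [0.4291, 0.1109, 0.1254]
tool_rot: [2.217, 1.969, -0.277]
contact_force: [-1.1, 0.8, -4.2]
opening: 0.0215
```

Request:
{"fn": "drive_tool", "kwargs": {"moves": [-2.8,0.33,0,0.0013,0.0108,0.0073,1,-2.8,0.33,0,0.0014,0.0116,0.0059,1,-2.8,0.33,0,0.0015,0.0122,0.0044,1,-2.8,0.33,0,0.0015,0.0126,0.0028,1,-2.8,0.33,0,0.0015,0.0128,0.0012,1]}}

```text
t: 3.9
tool_pos: [0.4359, 0.1709, 0.1469]
tool_rot: [2.069, 1.838, -0.524]
contact_force: [-3.5, -0.9, -2.6]
opening: 0.0218
```

```bash
python3 - <<'E'
from h import *
cv2.imwrite('pics/s2.png',ctrl.get_image('scene')[:,:,::-1]);print(ctrl.get_obs())
E
```

```text
{'t': 3.95, 'q': array([ 0.45539867, -0.03443793,  1.90477841, -0.40932078,  1.5587162 ,
        0.63710698]), 'dq': array([-0.03242155, -0.03252692,  0.02038813,  0.03340844, -0.0222877 ,
       -0.06495909]), 'effort': array([ -2.82635875, -31.52794003, -34.72923875,  -1.82399187,
        -0.53540496,   0.07688568]), 'tool_pos': array([0.43604185, 0.1723121 , 0.14676482]), 'tool_rot': array([ 2.06742445,  1.83932662, -0.52462687]), 'contact_force': array([-6.19452078,  0.54836306,  1.79841233]), 'wrist_torque': array([-0.0834358 ,  0.70516011, -0.39519926]), 'opening': 0.02214614079624596}
```

View pics/s2.png

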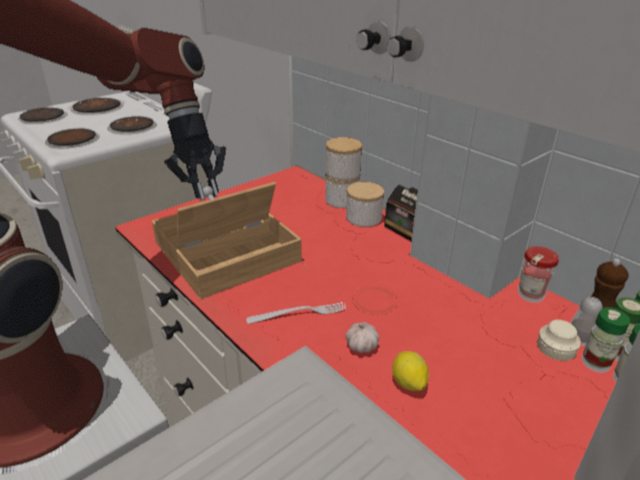

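The flap is swinging up with the knob held, now roughly 70° open. Continue.

Request:
{"fn": "drive_tool", "kwargs": {"moves": [-2.8,0.33,0,0.0005,0.0129,-0.0004,1,-2.8,0.33,0,0.0015,0.0127,-0.0021,1,-2.8,0.33,0,0.0015,0.0123,-0.0036,1,-2.8,0.33,0,0.0014,0.0117,-0.0052,1,-2.8,0.33,0,0.0013,0.011,-0.0066,1]}}

```text
t: 4.58
tool_pos: [0.4427, 0.2315, 0.1294]
tool_rot: [1.909, 1.695, -0.74]
contact_force: [-4.4, -1.1, -0.7]
opening: 0.0219
```

Request:
{"fn": "drive_tool", "kwargs": {"moves": [0,0,0,0,0.004,0.0,0.3,0,0,0,0.001,0.01,0.003,0.2,0,0,0,0.005,0.04,0.03,0.2,0,0,0,0.005,0.045,0.04,0.2,0,0,0,0.003,0.04,0.04,0.2]}}

```text
t: 5.2
tool_pos: [0.4578, 0.3716, 0.2445]
tool_rot: [1.91, 1.696, -0.734]
contact_force: [0.8, 0.0, -0.0]
opening: 0.0679
```

```bash
python3 - <<'E'
from h import *
cv2.imwrite('pics/s3.png',ctrl.get_image('scene')[:,:,::-1]);print(ctrl.get_obs())
E
```

```text
{'t': 5.25, 'q': array([ 0.76352168,  0.34253771,  1.36857776, -0.48641368,  1.98004212,
        0.81287873]), 'dq': array([-0.02667543, -0.05412982,  0.04551241, -0.02697876, -0.09852159,
        0.00637227]), 'effort': array([-4.02934670e+00, -3.16217172e+01, -1.91670978e+01, -1.08390816e+00,
        1.44653119e+00, -1.06687544e-02]), 'tool_pos': array([0.45917641, 0.37630019, 0.25067329]), 'tool_rot': array([ 1.91342109,  1.69921702, -0.71915551]), 'contact_force': array([-2.47657841, -0.69887349,  4.29082061]), 'wrist_torque': array([ 0.14895455, -0.01746709, -0.03546173]), 'opening': 0.0681400196704122}
```

View pics/s3.png

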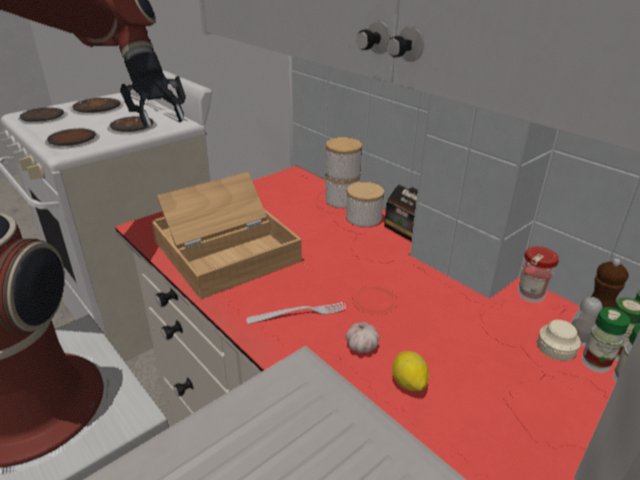

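The flap is folded over to the left and leaning open. The fork is untouched. Heading to the fork.

Request:
{"fn": "drive_tool", "kwargs": {"moves": [10.4,-1.24,0,0,-0.04,0,0.2,10.4,-1.24,0,0,-0.044,0,0.2,10.4,-1.24,0,0,-0.044,0,0.2,10.1,-1.2,0,0,-0.044,0,0.2,0,0,10,0,-0.044,0,0.2]}}

```text
t: 5.88
tool_pos: [0.4573, 0.1511, 0.244]
tool_rot: [2.148, 2.276, -0.004]
contact_force: [0.9, 0.1, 0.6]
opening: 0.0683
```

Request:
{"fn": "drive_tool", "kwargs": {"moves": [0,0,10,0,-0.044,0,0.2,0,0,10,0,-0.044,0,0.2,0,0,10,0,-0.044,0,0.2,0,0,10,0,-0.044,-0.02,0.2,0,0,10,-0.002,-0.044,-0.03,0.2]}}

```text
t: 6.5
tool_pos: [0.4564, -0.068, 0.1941]
tool_rot: [0.977, 2.966, -0.005]
contact_force: [0.8, -0.6, 0.3]
opening: 0.0682
```

Request:
{"fn": "drive_tool", "kwargs": {"moves": [0,0,10,-0.002,-0.042,-0.03,0.2,0,0,0,0,0,0,0.2,0,0,0,0,0,0,0.2,0,0,0,0,0,0,0.2,0,0,0,0,0,0,0.2]}}

```text
t: 7.12
tool_pos: [0.454, -0.1072, 0.163]
tool_rot: [0.722, 3.043, -0.003]
contact_force: [-0.1, -0.1, 0.9]
opening: 0.0681
```

```bash
python3 - <<'E'
from h import *
o=ctrl.get_obs();print(o['t'],o['tool_pos'],o['q'],o['opening'],R.from_rotvec(o['tool_rot']).as_matrix().round(3))
W=cam('wrist');i=ctrl.get_image('wrist')[:,:,::-1];cv2.imwrite('pics/w2.png',i)
S=cam('scene');T=cam('top')
cv2.imwrite('pics/t2.png',ctrl.get_image('top')[:,:,::-1])
print(proj(W,(.4474,-.1019,.005)),proj(W,(.363,-.059,.005)),proj(W,(.5325,-.1453,.005)))
hsv=cv2.cvtColor(i,cv2.COLOR_BGR2HSV)
E
```

```text
7.125 [ 0.45395595 -0.10718856  0.16298166] [-3.91654080e-01 -3.01608779e-01  2.05129980e+00  3.98457799e-05
  1.37749985e+00 -1.49659953e+00] 0.068093071981512 [[-0.893  0.449  0.013]
 [ 0.449  0.893 -0.005]
 [-0.014  0.001 -1.   ]]
[320.20930398 217.07658188] [320.82929649 104.1748437 ] [319.56797224 310.41095439]
```

View pics/w2.png

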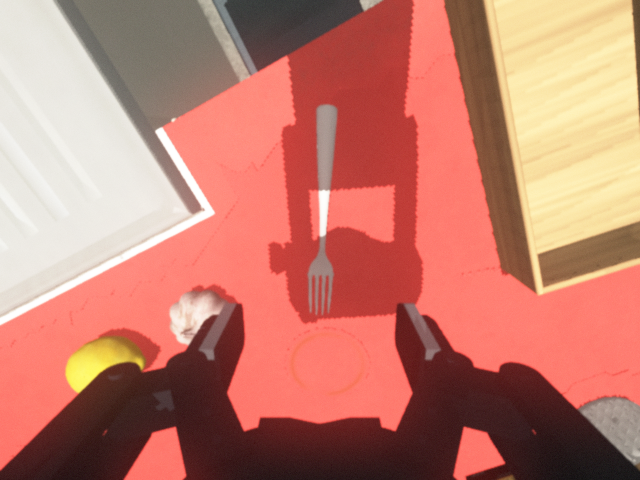

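View pics/t2.png

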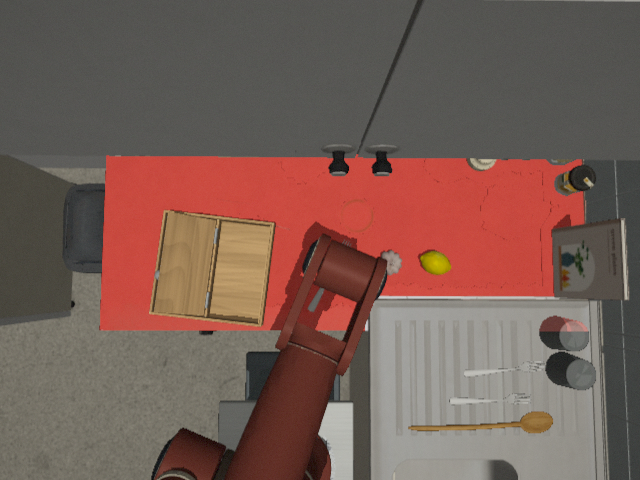

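The wrist view shows the fork from its handle end at (327,105) to its tine tips at (320,314). The middle is near (323,217).

```bash
python3 - <<'E'
from h import *
W=cam('wrist');T=cam('top')
o=ctrl.get_obs()
a=onz(W,(327,105),.004);b=onz(W,(320,313),.004);m=onz(W,(324,217),.008)
print(a,b,np.linalg.norm(a-b),(a+b)/2,m,np.degrees(np.arctan2(b[1]-a[1],b[0]-a[0])))
Rm=R.from_rotvec(o['tool_rot']).as_matrix();c=(a+b)/2
print('tool-frame offset of middle',Rm.T@(c-o['tool_pos']), 'jaw deg',np.degrees(np.arctan2(Rm[1,1],Rm[0,1])))
E
```

```text
[ 0.36537339 -0.05477964  0.004     ] [ 0.53507919 -0.14641538  0.004     ] 0.19286567416615083 [ 0.45022629 -0.10059751  0.004     ] [ 0.44766971 -0.09852444  0.008     ] -28.367636586483506
tool-frame offset of middle [0.00821124 0.00428794 0.15839601] jaw deg 63.295164865076124
```

Request:
{"fn": "drive_tool", "kwargs": {"moves": [0.3,0.75,-1.7,-0.005,0.006,-0.05,0.4,0,0,0,0,0,-0.05,0.4,0,0,0,0,0,-0.04,0.4,0,0,0,0,0,-0.01,0.4,0,0,0,0,0,0,0.4]}}

```text
t: 7.85
tool_pos: [0.4485, -0.1017, 0.0122]
tool_rot: [-0.772, -3.043, 0.0]
contact_force: [0.2, -0.4, 0.5]
opening: 0.0512
```

```bash
python3 - <<'E'
from h import *
o=ctrl.get_obs();print(o['t'],o['tool_pos'],o['opening'],R.from_rotvec(o['tool_rot']).as_matrix().round(3))
cv2.imwrite('pics/w3.png',ctrl.get_image('wrist')[:,:,::-1])
s=ctrl.get_image('scene')[:,:,::-1][220:400,180:440];cv2.imwrite('pics/s4.png',cv2.resize(s,None,fx=3,fy=3))
E
```

```text
7.85 [ 0.44852253 -0.10173571  0.012169  ] 0.05117346820949025 [[-0.879  0.476 -0.002]
 [ 0.476  0.879  0.   ]
 [ 0.002 -0.001 -1.   ]]
```

View pics/w3.png

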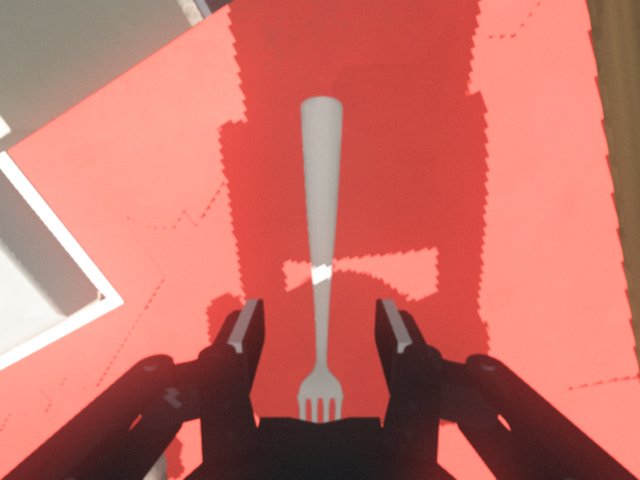

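View pics/s4.png

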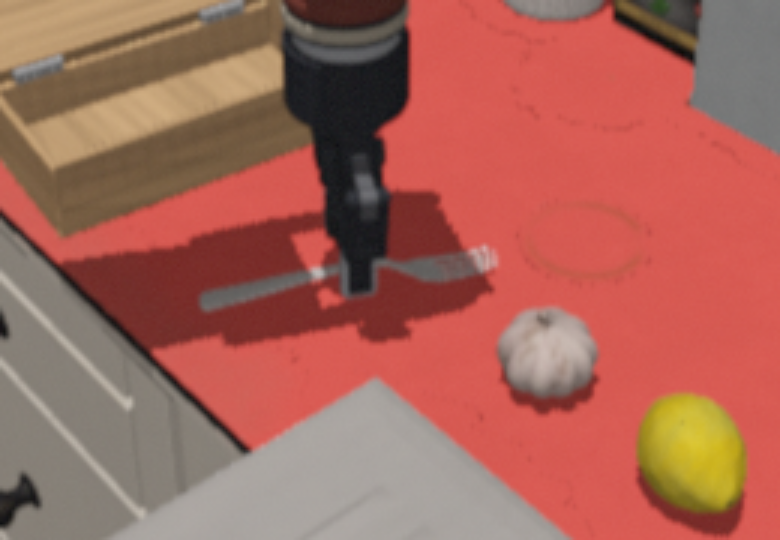

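The fork's neck sits centred between the fingers, at about column 321. Lower 9 mm and close.

Request:
{"fn": "drive_tool", "kwargs": {"moves": [0,0,0,0,0,-0.009,0.4,0,0,0,0,0,0,1,0,0,0,0,0,0,1,0,0,0,0,0,0,1,0,0,0,0,0,0,1], "newtons": 60}}

```text
t: 8.57
tool_pos: [0.4485, -0.1019, 0.0031]
tool_rot: [-0.772, -3.044, 0.0]
contact_force: [-0.7, -0.2, 1.9]
opening: 0.0175
```

Request:
{"fn": "drive_tool", "kwargs": {"moves": [0,0,0,0,0,0,1,0,0,0,0,0,0,1,0,0,0,0,0,0.03,1,0,0,0,0,0,0.05,1,0,0,0,0,0,0.05,1]}}

```text
t: 9.2
tool_pos: [0.4474, -0.1015, 0.1333]
tool_rot: [-0.772, -3.042, -0.0]
contact_force: [-0.0, 0.3, 0.2]
opening: 0.0176
```

```bash
python3 - <<'E'
from h import *
o=ctrl.get_obs();print(o['t'],o['tool_pos'],o['opening'])
cv2.imwrite('pics/w4.png',ctrl.get_image('wrist')[:,:,::-1])
s=ctrl.get_image('scene')[:,:,::-1];cv2.imwrite('pics/s5.png',s)
E
```

```text
9.2 [ 0.44744046 -0.10147477  0.13326753] 0.01761632035581283
```

View pics/w4.png

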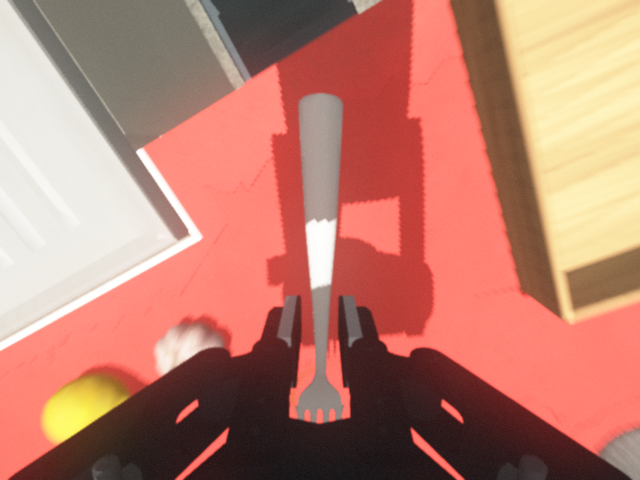

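View pics/s5.png

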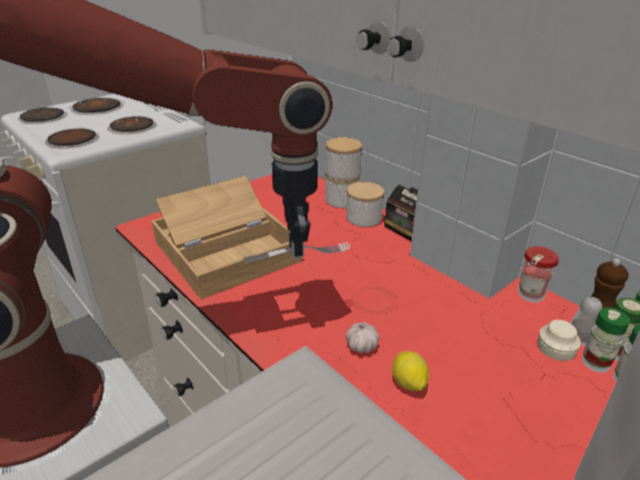

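The fork is held level at its neck with an opening of 17.6 mm. The garlic and lemon haven't moved. The tier centre works out at about (0.459, 0.110), and the corner and knob estimates agree. Carrying the fork over now.

Request:
{"fn": "drive_tool", "kwargs": {"moves": [0,0,4.3,0.0024,0.042,0,1,0,0,4.3,0.0024,0.042,0,1,0,0,4.3,0.0024,0.042,0,1,0,0,4.3,0.0024,0.043,0,1,0,0,4.4,0.0024,0.043,0,1]}}

```text
t: 9.93
tool_pos: [0.4594, 0.1115, 0.1314]
tool_rot: [-0.184, -3.133, 0.001]
contact_force: [-0.2, -0.4, 0.1]
opening: 0.0175
```

Request:
{"fn": "drive_tool", "kwargs": {"moves": [0,0,0,0,0,0,1,0,0,0,0,0,0,1,0,0,0,0,0,0,1,0,0,0,0,0,0,1,0,0,0,0,0,0,1]}}

```text
t: 10.55
tool_pos: [0.4603, 0.1096, 0.1328]
tool_rot: [-0.19, -3.134, 0.001]
contact_force: [-0.6, 0.6, 0.1]
opening: 0.0175
```

```bash
python3 - <<'E'
from h import *
o=ctrl.get_obs();print(o['t'],o['tool_pos'],o['opening'])
W=cam('wrist');cv2.imwrite('pics/w5.png',ctrl.get_image('wrist')[:,:,::-1])
cv2.imwrite('pics/t5.png',cv2.resize(ctrl.get_image('top')[:,:,::-1][190:340,130:330],None,fx=3,fy=3))
# predicted rim corners of right half
o_=np.array([.467,.1745]);x=np.array([.993,-.118]);y=np.array([.118,.993])
for u,v in((.121,-.133),(-.121,-.133),(.115,0),(-.115,0)): print((u,v),proj(W,[*(o_+u*x+v*y),.06 if v else .044]).round())
E
```

```text
10.55 [0.46032644 0.10963025 0.13282038] 0.01746300503806903
(0.121, -0.133) [232. 404.]
(-0.121, -0.133) [198.  59.]
(0.115, 0) [398. 383.]
(-0.115, 0) [423.  75.]
```

View pics/w5.png

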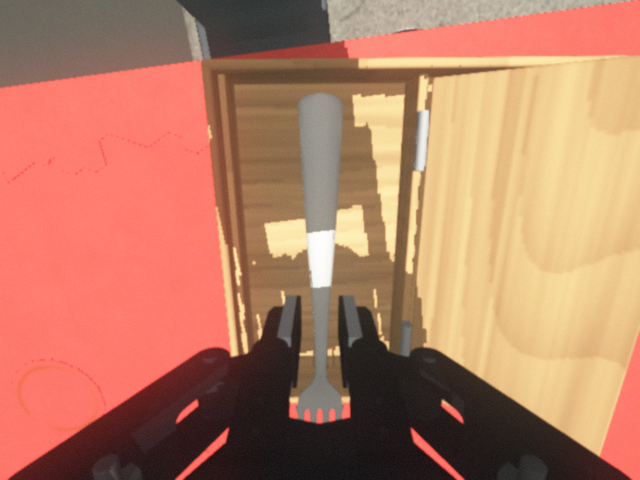

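View pics/t5.png

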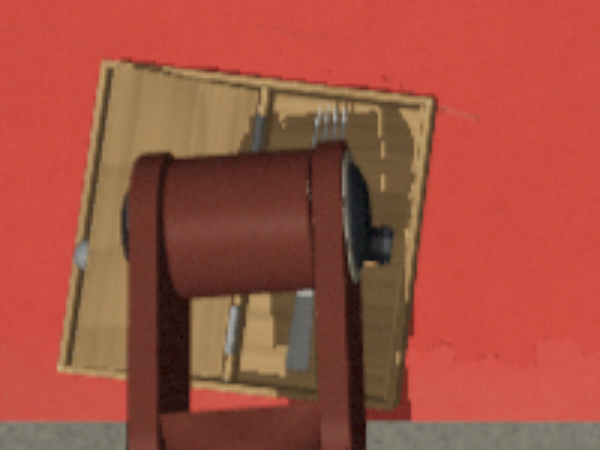

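The wrist view shows the fork over the lower tier. Its handle end is at (321,95) and its tine tips at (320,420). Checking the lengthwise centring.

```bash
python3 - <<'E'
from h import *
W=cam('wrist')
o_=np.array([.467,.1745]);x=np.array([.993,-.118]);y=np.array([.118,.993])
for p in((321,96),(319,418)):
    w=onz(W,p,.134)[:2]-o_;print(w@x,w@y)
for p,z in(((205,62),.06),((417,75),.044)):
    w=onz(W,p,z)[:2]-o_;print(w@x,w@y)
E
```

```text
-0.09333071973976763 -0.06316889720331445
0.06228812521627822 -0.06431487774066515
-0.11926955943831022 -0.12897282821569386
-0.11484121084498629 -0.0034217746637035286
```

The handle end is at tray x -93 mm, so the fork's middle is about +3 mm from centre. Lowering.

Request:
{"fn": "drive_tool", "kwargs": {"moves": [0,0,0,-0.001,0,-0.04,1,0,0,0,0,0,-0.04,1,0,0,0,0,0,-0.025,1,0,0,0,0,0,-0.01,1,0,0,0,0,0,-0.004,1]}}

```text
t: 11.28
tool_pos: [0.4595, 0.1102, 0.0139]
tool_rot: [-0.188, -3.134, 0.001]
contact_force: [0.0, 0.6, -0.4]
opening: 0.0171
```

Request:
{"fn": "drive_tool", "kwargs": {"moves": [0,0,0,0,0,-0.002,1,0,0,0,0,0,-0.001,1,0,0,0,0,0,0,1,0,0,0,0,0,0,1,0,0,0,0,0,0,1]}}

```text
t: 11.9
tool_pos: [0.4593, 0.1102, 0.011]
tool_rot: [-0.188, -3.134, 0.001]
contact_force: [-0.4, 0.2, -0.3]
opening: 0.0175
```

Request:
{"fn": "drive_tool", "kwargs": {"moves": [0,0,0,0,0,-0.0015,1,0,0,0,0,0,0,1,0,0,0,0,0,0,0.6,0,0,0,0,0,0,0.5,0,0,0,0,0,0,0.5]}}

```text
t: 12.52
tool_pos: [0.4592, 0.1102, 0.0093]
tool_rot: [-0.188, -3.134, 0.001]
contact_force: [-0.7, -0.7, 0.0]
opening: 0.0426
```

Request:
{"fn": "drive_tool", "kwargs": {"moves": [0,0,0,0,0,0.02,0.5,0,0,0,0,0,0.05,0.5,0,0,0,0,0,0.06,0.5,0,0,0,0,-0.05,0.06,0.5,0,0,0,0,-0.06,0.03,0.5]}}

```text
t: 13.15
tool_pos: [0.4603, 0.0139, 0.219]
tool_rot: [0.183, 3.133, -0.001]
contact_force: [1.0, -0.3, -0.1]
opening: 0.043
```

Request:
{"fn": "drive_tool", "kwargs": {"moves": [0,0,0,0,-0.06,0,0.5,0,0,0,-0.03,-0.06,0,0.5,0,0,0,-0.03,-0.06,0,0.5,0,0,0,0,0,0,0.5,0,0,0,0,0,0,0.5]}}

```text
t: 13.78
tool_pos: [0.4034, -0.1574, 0.2152]
tool_rot: [-0.189, -3.134, -0.0]
contact_force: [0.7, 0.1, -0.1]
opening: 0.043
```

```bash
python3 - <<'E'
from h import *
o=ctrl.get_obs();print(o['t'],o['tool_pos'],o['opening'],o['contact_force'])
t=ctrl.get_image('top')[:,:,::-1];cv2.imwrite('pics/t6.png',cv2.resize(t[190:340,130:450],None,fx=2.5,fy=2.5))
s=ctrl.get_image('scene')[:,:,::-1];cv2.imwrite('pics/s6.png',cv2.resize(s[150:400,120:440],None,fx=2.4,fy=2.4));cv2.imwrite('pics/t6r.png',t);cv2.imwrite('pics/s6r.png',s)
E
```

```text
13.775 [ 0.4033617  -0.15737022  0.21523514] 0.04299598816215262 [ 0.65916278  0.12732506 -0.12490862]
```

View pics/t6.png

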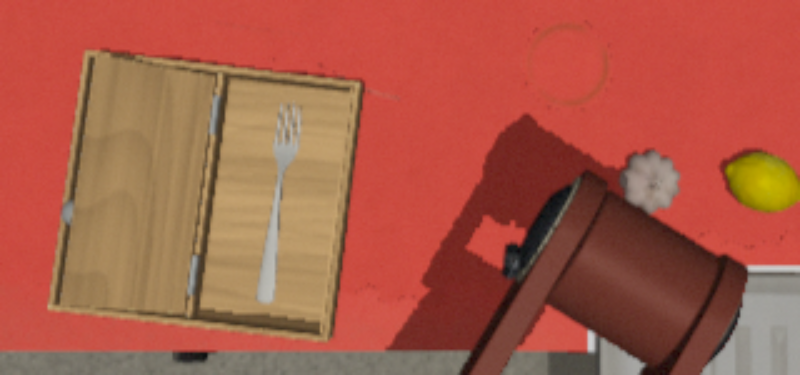

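View pics/s6.png

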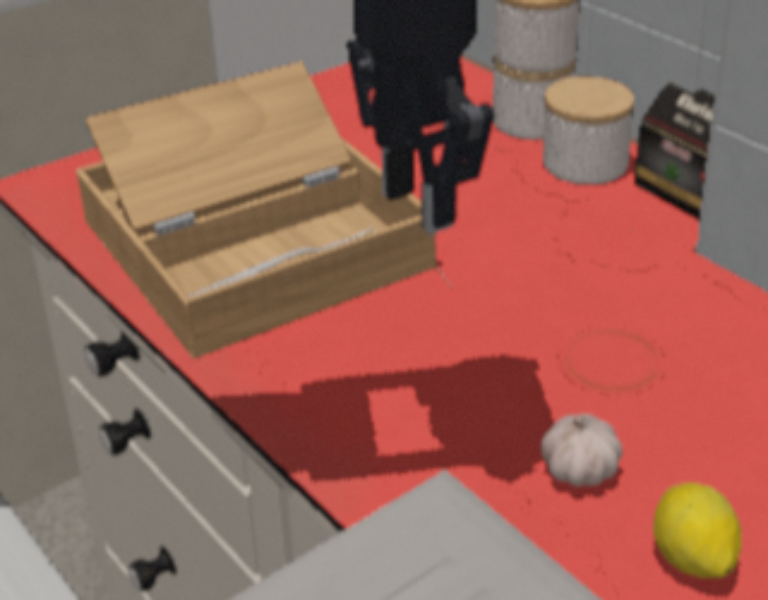

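```bash
python3 - <<'E'
from h import *
T=cam('top');S=cam('scene')
o_=np.array([.467,.1745]);x=np.array([.993,-.118]);y=np.array([.118,.993])
for p in((130+289/2.5,190+104/2.5),(130+266/2.5,190+301/2.5)):
    w=onz(T,p,.010)[:2]-o_;print('fork end tray',w@x,w@y)
print('knob pix',130+67/2.5,190+212/2.5)
for f in(2.2,2.3,2.4,2.5):
    a=np.radians(160.1)-f;k=[*(o_-.03*x+.1117*np.cos(a)*y),.05+.1117*np.sin(a)]
    e=[[*(o_+u*x-.118*np.cos(f)*y),.05+.118*np.sin(f)] for u in(-.111,.111)]
    print(f,proj(T,k).round(1),[((proj(S,q)-[120,150])*2.4).round() for q in e])
E
```

```text
fork end tray 0.09586229677234133 -0.06352148652914416
fork end tray -0.09388128199072979 -0.06687163694089741
knob pix 156.8 274.8
2.2 [162.5 274.8] [array([ 90., 106.]), array([313.,  49.])]
2.3 [161.1 274.5] [array([ 88., 110.]), array([309.,  53.])]
2.4 [160.1 274.3] [array([ 86., 114.]), array([305.,  58.])]
2.5 [159.7 274.2] [array([ 85., 120.]), array([302.,  63.])]
```

```bash
python3 -c "
from station import ctrl
print(ctrl.finish_job())"
```

```text
the job is handed in; nothing more can be done
None
```

The flap is folded back to its stop, the fork is lying on the floor of the lower tier, and the job was handed in at about 14 s of the 51 s allowed. I lifted the flap by its knob to about 105° and let it fall open. Only then did I pick up the fork, gripping its neck, and lay it in the tier.

**Last checks:**
- **Flap:** in the scene picture its free corners are at (88,119) and (302,63). I predicted (85,120) and (302,63) for 2.5 rad. In the top view the visible part of the knob was about 3 px beyond its predicted spot. It is mostly hidden under the flap, so I relied on the corners.
- **Fork:** its ends are at tray x +96 and -94 mm and y about -65 mm, so its middle is within about 2 mm of the tier centre. It looks flat in both views. Its height was not measured directly: at release the fingertips were at z = 9.3 mm, which puts its underside about 0.3 mm above the floor. No contact force was felt.
- **Bystanders:** the garlic and lemon look unmoved by eye in the last pictures; I did not re-measure them.
- **Robot:** the gripper is clear of everything, with contact force near zero.

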